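# Park the rule of the drawing board

### The arm

A 6-joint arm with a two-finger parallel gripper is mounted at the origin on the work surface; the furniture and walls round the work are solid. World frame = base frame: x ahead of the robot, y to its left, z up, the work surface at z = 0. Lengths are in m, angles in rad, forces in N, time in s.
With the tool pointing down it reaches from about 0.225 to 0.875 m from the base axis. Payload 3.4 kg.
Tool frame: the origin (TCP) lies where the fingers leave the gripper's body, on its centre line; the fingertips stand 73 mm ahead of it and the grasp point (between the pads) lies 54 mm ahead of it; z points along the fingers, y is the line along which they close (so a half turn about z gives the same grasp; the last joint's range is limited). The gripper opens to 85 mm and grips with 20 to 120 N. Pads are 22 mm wide; open, the fingers measure 114 mm over their backs; the gripper's body (76 mm by 85 mm) begins 54 mm behind the grasp point. The pads swing forward as they close: fully open they stand 13 mm farther back than shut.
Start: joints at [-1.4, 0.276, 1.505, -0, 1.361, -0.121], TCP at [0.165, -0.551, 0.304] pointing down, gripper open.
Joint ranges: [-2.89, 2.89], [-0.75, 2.08], [0.22, 2.7], [-1.18, 4.32], [0.11, 2.71], [-2.7, 2.7]. Speed limits (rad/s): [2.57, 2.57, 3.14, 3.14, 3.14, 3.14].

### API

Orientations are given as a rotation vector (axis times angle).
In Python, from plant import robot, kin, sense, capture gives the robot as it stands. The module is installed in compiled form; this text tells all that it offers. Calls block until the motion is done:
- robot.move_ptp(position, orientation): joint-space move of the TCP to a pose.
- robot.movel(position, velocity=0.15, orientation=None): straight line of the TCP; orientation=None keeps the orientation; velocity is the mean speed in m/s.
- robot.goto_joints(angles): joint-space move.
- robot.command_gripper(opening, f_grip=None): finger opening in m; f_grip is the grip in N (None keeps the last); returns when the fingers have stopped.
- robot.dwell(seconds).
- kin.solve_ik(position, orientation): joint angles nearest the present ones, or None.
- sense(): the state.
- capture(name): name is "scene" or "top" or "wrist"; returns a dict with "img" (480x640x3 uint8, red, green, blue), "depth" (480x640 float32, m along the optical axis (not along the pixel's ray), 0 where there is no reading), "fx", "fy", "cx", "cy" (pixels), "position" and "attitude" of the camera in the world. Camera axes: x right, y up, looking along -z (the intrinsics and any distortion apply to the point x, -y, -z); pixel columns grow to the right and rows downward; lengths in m; the calibration is good to about 2 mm. A picture is of the moment at which its call begins.
A pose or a line that the arm cannot do raises robot.PlanningError and nothing moves.
- robot.hand_in(): hands the job in; it is judged then, once.
The state is a dict: "time": time; "qpos": joint angles; "joint_vel": joint speeds; "tau": joint torques, N m; "ee_pos": TCP position; "tcp_rot": TCP orientation; "wrist_force": force on the tool from outside, world axes, zero at the start; "ft_torque": the same for the moment, N m; "width": finger opening in m; "gripper_force": force on a finger pad.
Only numpy, scipy, OpenCV 4.12 (cv2) and the standard library are available. Lean on these libraries where they do the work, as an engineer would, in place of code of your own. Each camera call takes 0.05 s, during which the arm holds its last target. There are 200 camera calls.

### The job

Park the drawing board's rule for the day. First nudge the eraser gently off the board over its right-hand edge, so that it lies on the desk clear of the board and cannot jam the rule; then hold down the catch key in the rule's handle and, keeping it down, slide the rule fully home to the bottom end stop, nearest the robot, and let the key spring up so that the catch locks it there. Only press and push with the fingertips: pick up or pinch nothing, do not force the locked rule, and leave the pencil and the other things where they lie.

Things in the scene. Friction and masses are not known exactly. Their poses are not given: they have to be found in the camera images.
- board: White A4 drawing board, fixed flat on the desk, 300 x 380 mm, 6 mm thick. Origin: middle of the underside; x up the sheet (away from the robot), y left, z up. Right-hand edge at y = -190 mm, without a rim. Along the left edge (y = +172 mm) an aluminium guide 24 mm wide, 18 mm high, an end-stop block 27 mm high at each end. A ledge 12 mm high runs along the bottom edge, inner face x = -138 mm.
- rule (a joint): Clear plastic rule right across the board; slides on the guide along board x. Joint 0 at the top end stop, growing as the rule comes down towards the robot (board -x), 0.200 m at the bottom end stop. At joint q the middle of rule and handle is at board x = 0.095 - q. Slides with about 1 N while the catch is held free; otherwise locked, in steps of 5 mm.
- key (a joint): Catch key in the rule's handle, m: 0 up, 0.006 fully down. A spring holds it up: about 2 N starts it, 6 N holds it fully down. Up, its teeth stand in a rack in the guide (5 mm pitch) and the rule cannot move; from 0.004 down the rule is free. Let go between two notches it stays part down until the rule is nudged to the next notch; the last notch is at the bottom stop.
- key_top (a point): Middle of the key's top, 36 mm above the desk when up, 30 mm when down; axes as the board's. Face 44 mm (board x) by 28 mm (y), in a saddle between two lugs, one towards each end of the guide: 48 mm clear between them in x, tops 40 mm above the desk, 10 mm thick, 40 mm wide. Open to both sides in y; a fingertip on the key can bear on a lug to push the handle along.
- bottom_stop (a point): Top edge of the bottom end-stop block on the guide, on the face the handle runs against; the handle's end is 34 mm from the middle of the key.
- eraser: White eraser in a blue card sleeve lying on the board between rule and ledge, 20 x 44 x 12 mm (x, y, z of its own frame), 22 g. Origin at the middle of its underside; y along its length.
- eraser_mid (a point): Middle of the eraser, 6 mm above its underside.
- pencil: Yellow pencil lying across the board above the rule, 165 mm long, 8 mm thick, loose. Origin at the middle of its underside, y along its length. To be left alone.
- glue_stick: Yellow glue stick standing on the desk left of the board, 25 mm diameter, 91 mm high, loose. To be left alone.
- sharpener: Red crank pencil sharpener left of the board, 138 x 60 x 110 mm, loose. To be left alone.
- stamp_tin: Flat dark-blue ink-pad tin lying right of the board, 62 x 92 x 18 mm, loose. To be left alone.
- magnifier: Reading glass with brass rim and black handle lying near the desk's right edge, 79 x 186 x 19 mm, loose. To be left alone.
- ink_bottle: Blue glass ink bottle standing left of the board, 48 x 48 x 60 mm, loose. To be left alone.
- blade (a point): Middle of the rule's blade, 11 mm above the desk. The blade is 45 mm wide in board x, its rib 14 mm above the desk. It runs 2 mm above the board and so catches anything lying on it; at the bottom stop 10 mm stay between blade and ledge.
Things that resemble listed ones, but are neither listed nor needed, are in the scene too. What is shaped like the eraser but black or yellow is not meant.

How it is judged:
On the way, in this order (a step that is already met when the one before it is completed fails the run):
1. the eraser is pushed off the board over its right-hand edge (y of eraser_mid in the frame of board below -0.195 m and height (world z) of eraser_mid below 0.014 m), for 0.1 s.
2. the rule is slid down with its key held down (value of joint key above 0.002 m and value of joint rule above 0.15 m), for 0.1 s.
At the end, for the whole second after the job is handed in: The rule stands within 3 mm of its bottom end stop with the key up (within 1 mm), so locked; the eraser lies at rest on the desk beyond the board's right-hand edge, not leaning on the board (all of step 1 and value of joint rule above 0.197 m and value of joint key below 0.001 m and height (world z) of eraser_mid above -0.01 m and contact force between eraser and board below 0.06 N and linear speed of eraser below 0.01 m/s); the robot touches nothing.
It fails at once if the eraser is lifted (height (world z) of eraser_mid above 0.034 m).
It fails at once if the eraser is pinched or squashed (contact force between the fingers and eraser above 30 N).
It fails at once if the rule is forced along with its key up (velocity of joint rule above 0.05 m/s and value of joint key below 0.001 m and value of joint rule above 0.09 m).
It fails at once if the pencil is moved more than 20 mm (distance of pencil from where it was at the start of the episode above 0.02 m).
It fails at once if another thing on the desk is moved more than 20 mm (distance of any of glue_stick, sharpener, stamp_tin, magnifier, ink_bottle from where it was at the start of the episode above 0.02 m).
It also fails if it takes over 51 s, if anything falls off the work surface, if the arm or the gripper's body presses on something with over 40 N, if the wrist force passes 120 N, or if a joint passes its speed limit or range.

## Working session

There is one attempt and no reset: what is moved stays moved. The work goes in short steps, each a Python script; the robot and the scene stay as the last script left them, time stands still between calls to the robot, and variables do not carry over. Pictures are saved under pics/ and viewed, at most 10 in all, crops included, and the job is handed in when it is done.

```bash
mkdir -p pics; cat > h.py <<'E'
import numpy as np, cv2
from plant import robot, kin, sense, capture
from scipy.spatial.transform import Rotation as R
def rot(c):
    a=np.array(c["attitude"],float)
    return a if a.shape==(3,3) else (R.from_rotvec(a).as_matrix() if a.size==3 else R.from_quat(a).as_matrix())
def ray(c,u,v):
    d=np.array([(u-c["cx"])/c["fx"],-(v-c["cy"])/c["fy"],-1.0]); return np.array(c["position"]),rot(c)@d
def plane(c,u,v,z):
    p,d=ray(c,u,v); return p+d*(z-p[2])/d[2]
def deproj(c,u,v):
    p,d=ray(c,u,v); return p+d*c["depth"][int(v),int(u)]
def two(c1,a,c2,b):
    p,d=ray(c1,*a); q,e=ray(c2,*b)
    t=np.linalg.lstsq(np.stack([d,-e],1),q-p,rcond=None)[0]
    return (p+d*t[0]+q+e*t[1])/2, np.linalg.norm(p+d*t[0]-q-e*t[1])
E
python3 - <<'E'
from h import *
for n in ("scene","top"):
    c=capture(n); cv2.imwrite(f"pics/{n}0.png",c["img"][...,::-1])
    np.savez(f"{n}0.npz",**c)
    print(n,[c[k] for k in("fx","fy","cx","cy","position","attitude")],[k for k in c])
print(sense())
E
```

```text
scene [482.5008635341151, 482.5008635341151, 323.36496246616133, 240.87459261429711, array([-0.10486608,  0.5267632 ,  0.73792347]), array([ 0.45234276, -1.02056008, -2.08105098])] ['img', 'depth', 'fx', 'fy', 'cx', 'cy', 'position', 'attitude']
top [475.94106558592375, 475.94106558592375, 325.2146228151451, 233.45718176808083, array([ 0.29883321, -0.0498158 ,  1.21652051]), array([ 0.16035745, -0.15558851, -1.48085166])] ['img', 'depth', 'fx', 'fy', 'cx', 'cy', 'position', 'attitude']
{'time': 0.1, 'qpos': array([-1.40003988e+00,  2.76519448e-01,  1.50600327e+00, -1.48717826e-05,
        1.36067742e+00, -1.21011872e-01]), 'joint_vel': array([ 0.0010858 , -0.00132552, -0.00283676,  0.00081825, -0.00085251,
        0.00082811]), 'tau': array([ 1.09885212e-03, -4.17701948e+01, -2.46404511e+01, -1.20825789e-04,
        5.76004823e-03,  1.40535971e-05]), 'ee_pos': array([ 0.16532154, -0.55035966,  0.30313442]), 'tcp_rot': array([-3.10663164e+00, -4.56455987e-01,  8.55890567e-05]), 'wrist_force': array([0.64326185, 0.50580599, 0.03498875]), 'ft_torque': array([-0.00245116,  0.01365519, -0.03847739]), 'gripper_force': 0.0, 'width': 0.085361464859842}
```

View pics/top0.png

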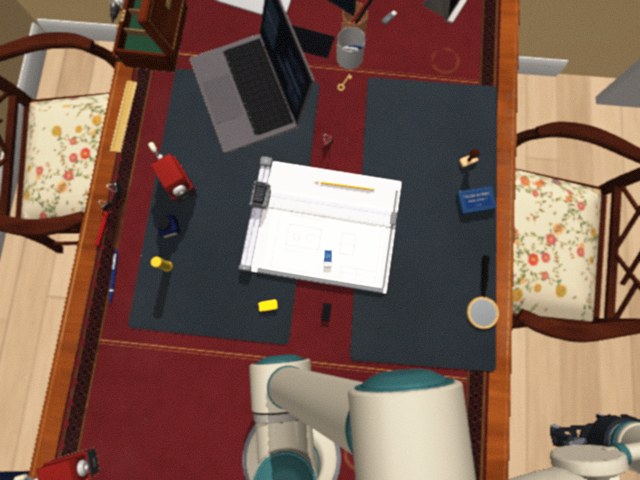

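View pics/scene0.png

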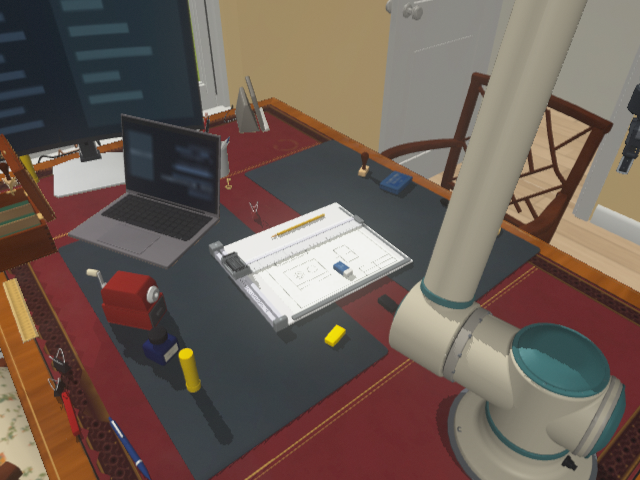

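The top view shows the board with corners near (270,160), (401,181), (386,292) and (241,270). The white and blue eraser is at (328,258), the dark key/handle at (260,194), and the pencil at (345,186). Next I'll measure these in both views.

```bash
python3 - <<'E'
from h import *
T=dict(np.load("top0.npz"));S=dict(np.load("scene0.npz"))
for n,c,box in(("top",T,(225,140,420,310)),("scene",S,(200,190,420,335))):
    hsv=cv2.cvtColor(c["img"],cv2.COLOR_RGB2HSV)
    x0,y0,x1,y1=box; roi=np.zeros(hsv.shape[:2],np.uint8); roi[y0:y1,x0:x1]=255
    w=cv2.inRange(hsv,(0,0,140),(180,60,255))&roi
    cs=max(cv2.findContours(w,0,2)[0],key=cv2.contourArea)
    print(n,"board hull",cv2.approxPolyDP(cv2.convexHull(cs),4,True)[:,0].tolist())
    b=cv2.inRange(hsv,(98,110,60),(125,255,255))&roi
    for k in cv2.findContours(b,0,2)[0]:
        if cv2.contourArea(k)>15:
            r=cv2.minAreaRect(k);print(" blue",r); print("  depth pt",deproj(c,*r[0]).round(4))
    d=cv2.inRange(hsv,(0,0,0),(180,255,75))&roi
    for k in cv2.findContours(d,0,2)[0]:
        if 60<cv2.contourArea(k)<900:
            r=cv2.minAreaRect(k);print(" dark",r,deproj(c,*r[0]).round(4))
for p in[(270,160),(401,181),(386,292),(241,270)]: print(plane(T,*p,0.006).round(4))
for p,m in(((260,194),.036),((328,258),.018),((345,186),.014)): print(plane(T,*p,m).round(4),deproj(T,*p).round(4))
E
```

```text
top board hull [[261, 166], [278, 161], [401, 182], [385, 293], [240, 267]]
 blue ((327.5, 255.5), (9.0, 5.0), 90.0)
  depth pt [ 0.4885 -0.0463  0.0215]
scene board hull [[412, 260], [289, 324], [272, 325], [215, 252], [336, 202]]
 dark ((354.69415283203125, 331.5235595703125), (26.465517044067383, 16.378250122070312), 40.60129928588867) [0.3394 0.0517 0.0009]
 dark ((296.6723937988281, 326.9310607910156), (12.627283096313477, 54.78012466430664), 68.19859313964844) [ 0.4246  0.1322 -0.0015]
 dark ((387.61505126953125, 303.2256774902344), (21.3543643951416, 11.006433486938477), 41.18592834472656) [ 0.3458 -0.0486  0.0109]
 dark ((208.5, 209.5), (39.0, 17.0), 90.0) [0.8621 0.0781 0.0294]
[0.736  0.1288 0.006 ]
[ 0.7073 -0.2244  0.006 ]
[ 0.4103 -0.2017  0.006 ]
[0.435  0.1708 0.006 ]
[0.6311 0.1401 0.036 ] [0.6309 0.14   0.0368]
[ 0.4828 -0.0481  0.018 ] [ 0.4819 -0.0481  0.0236]
[ 0.6782 -0.0769  0.014 ] [ 0.6778 -0.0768  0.0153]
```

```bash
python3 - <<'E'
from h import *
yaw=-0.076
o=(R.from_euler('z',yaw)*R.from_euler('x',np.pi)).as_rotvec()
for i,p in enumerate([(0.47,-0.06,0.30),(0.56,0.09,0.30)]):
    robot.move_ptp(np.array(p),o); robot.dwell(0.3)
    c=capture("wrist"); np.savez(f"w{i}.npz",**c); cv2.imwrite(f"pics/w{i}.png",c["img"][...,::-1]); print(c["position"],rot(c).round(3).tolist(),c["fx"],c["cx"],c["cy"])
s=sense();print(s["time"],s["qpos"],s["ee_pos"],s["wrist_force"])
E
```

```text
[ 0.54412097 -0.06683335  0.36991325] [[-0.077, 0.955, 0.286], [-0.997, -0.073, -0.022], [0.0, -0.287, 0.958]] 393.56489341996416 319.15088851087296 232.17962713097953
[0.63371379 0.08228645 0.3703305 ] [[-0.078, 0.955, 0.286], [-0.997, -0.074, -0.022], [0.0, -0.286, 0.958]] 393.56489341996416 319.15088851087296 232.17962713097953
3.6083 [ 3.49144134e-02  2.65397561e-01  1.52890282e+00 -2.03088599e-04
  1.34692668e+00  1.68337955e+00] [0.55974756 0.08893569 0.30031958] [0.67512199 0.69719024 0.34501404]
```

View pics/w0.png

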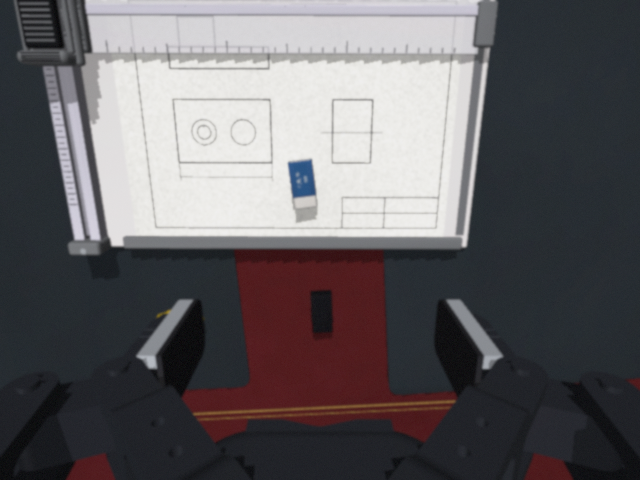

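View pics/w1.png

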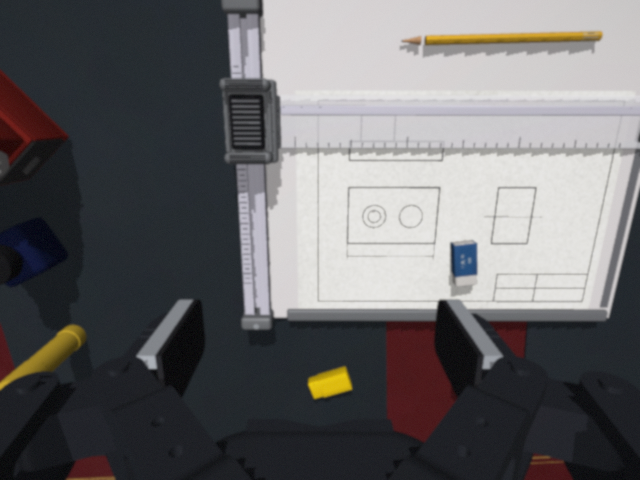

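w0 shows the eraser top's middle at about (302,184), the bottom stop at (87,247) and the board's right edge running from (488,48) to (466,247). w1 shows the key middle at (247,121), the handle spanning rows 80–163, the stop at (256,322) and the eraser at (464,262).

```bash
python3 - <<'E'
from h import *
A=dict(np.load("w0.npz"));B=dict(np.load("w1.npz"));T=dict(np.load("top0.npz"))
def blue(c,box):
    x0,y0,x1,y1=box
    m=cv2.inRange(cv2.cvtColor(c["img"],cv2.COLOR_RGB2HSV),(98,110,60),(125,255,255)); r=np.zeros_like(m); r[y0:y1,x0:x1]=m[y0:y1,x0:x1]
    k=max(cv2.findContours(r,0,2)[0],key=cv2.contourArea); return cv2.minAreaRect(k)
ra=blue(A,(270,140,340,220)); rb=blue(B,(430,220,500,300)); print(ra,rb)
print("sleeve 2view",two(A,ra[0],B,rb[0]))
print("eraser corners A",[plane(A,*p,.018).round(4).tolist() for p in[(289,161),(312,160),(317,207),(295,210)]])
print("eraser mid 2view",two(A,(302,184),B,(464.5,262)))
print("key 2view",two(B,(247,121),T,(260,194)),plane(B,247,121,.036),deproj(B,247,121))
print("handle ends x",plane(B,249,80,.04),plane(B,249,163,.04))
print("stop 2view",two(A,(87,247),B,(256,322)), deproj(B,256,322))
e=[plane(A,488,60,.006),plane(A,467,240,.006)];d=e[0]-e[1];print("right edge",e,np.arctan2(d[1],d[0]))
e=[plane(B,291,315,.018),plane(B,608,315,.018)];d=e[0]-e[1];print("ledge",e,np.arctan2(d[1],d[0])-np.pi/2)
e=[plane(B,265,15,.018),plane(B,268,310,.018)];d=e[0]-e[1];print("guide inner",e,np.arctan2(d[1],d[0]))
E
```

```text
((301.617919921875, 178.38427734375), (33.569583892822266, 21.740930557250977), 82.40535736083984) ((463.5, 260.0), (30.0, 23.0), 90.0)
sleeve 2view (array([ 0.48938865, -0.04643932,  0.01435501]), np.float64(0.0011791497469589558))
eraser corners A [[0.5067, -0.0372, 0.018], [0.506, -0.0576, 0.018], [0.4632, -0.0587, 0.018], [0.4619, -0.0383, 0.018]]
eraser mid 2view (array([ 0.48547459, -0.04707652,  0.01351227]), np.float64(0.0019229260467454443))
key 2view (array([0.63316377, 0.14194383, 0.02903823]), np.float64(0.0013834008375510347)) [0.63321238 0.14141397 0.036     ] [0.63321136 0.14153375 0.0353227 ]
handle ends x [0.66386217 0.13511387 0.04      ] [0.59968514 0.14341948 0.04      ]
stop 2view (array([0.44131625, 0.16015096, 0.01969776]), np.float64(0.0010073909087965891)) [0.44485782 0.15879164 0.0270645 ]
right edge [array([ 0.57736758, -0.21392164,  0.006     ]), array([ 0.41656468, -0.2010342 ,  0.006     ])] -0.07997337806147671
ledge [array([0.44492498, 0.12505498, 0.018     ]), array([ 0.42034982, -0.19013244,  0.018     ])] -0.07781256109971801
guide inner [array([0.71330758, 0.11957077, 0.018     ]), array([0.45220549, 0.14728387, 0.018     ])] -0.10574304457720932
```

```bash
cat >> h.py <<'E'
yaw=-0.078
o=(R.from_euler('z',yaw)*R.from_euler('x',np.pi)).as_rotvec()
u=np.array([np.cos(yaw),np.sin(yaw),0]); v=np.array([-np.sin(yaw),np.cos(yaw),0])
E
python3 - <<'E'
from h import *
robot.command_gripper(0.0)
er=np.array([0.485,-0.048,0]); st=er+0.045*v
robot.move_ptp(st+[0,0,0.12],o)
robot.movel(st+[0,0,0.088],0.1); robot.dwell(0.1)
f0=sense()["wrist_force"]; z=0.088
while z>0.062:
    z-=0.001; robot.movel(st+[0,0,z],0.03)
    f=sense()["wrist_force"]-f0
    if f[2]>2: break
print("touch z",z,sense()["ee_pos"],f,sense()["time"])
robot.movel(st+[0,0,z+0.0045],0.03)
s=sense();print(s["ee_pos"],s["wrist_force"],s["width"])
np.save("zt.npy",[s["ee_pos"][2]-0.0045-0.006, z])
E
```

```text
touch z 0.07799999999999999 [ 0.48855735 -0.00314368  0.07864907] [-1.14165366 -0.45849157  6.34612036] 8.3083
[ 0.48870688 -0.00315852  0.08268104] [0.31322151 0.02659875 0.22000197] -0.0003414401765402964
```

```bash
python3 - <<'E'
from h import *
er=np.array([0.485,-0.048,0]); st=er+0.045*v
z=[0,0,0.0825]
robot.movel(st-0.145*v+z,0.06); print(sense()["wrist_force"])
robot.movel(st-0.224*v+z,0.04); print(sense()["wrist_force"])
robot.movel(st-0.212*v+z,0.06)
robot.movel(st-0.212*v+[0,0,0.16],0.2)
p=st-0.20*v-0.09*u+[0,0,0.30]
robot.move_ptp(p,o); robot.dwell(0.1)
c=capture("wrist"); np.savez("w2.npz",**c); cv2.imwrite("pics/w2.png",c["img"][...,::-1]); print(sense()["time"])
E
```

```text
[-0.20709784  0.14569452 -0.5836433 ]
[-0.32305737 -0.18636539 -1.10008344]
15.05
```

View pics/w2.png

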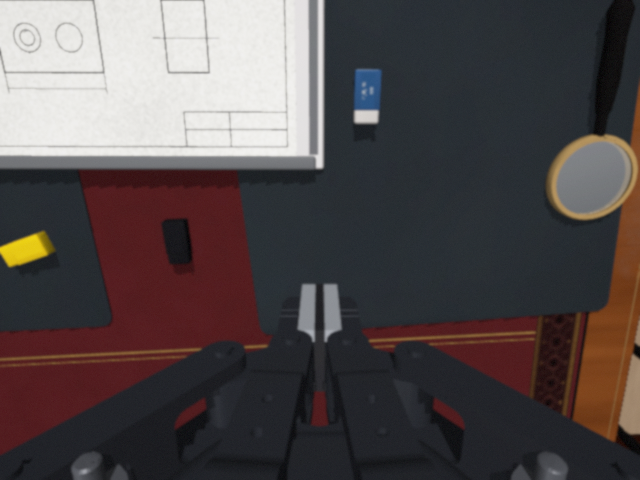

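The eraser now lies flat on the desk at (367,96), well clear of the board edge at column 323. Next is the key.

```bash
python3 - <<'E'
from h import *
key=np.array([0.633,0.1415,0]); st=key-0.008*u
robot.move_ptp(st+[0,0,0.16],o)
robot.movel(st+[0,0,0.114],0.08); robot.dwell(0.15)
f0=sense()["wrist_force"]; z=0.114; log=[]
while z>0.0995:
    z-=0.001; robot.movel(st+[0,0,z],0.03)
    s=sense(); f=s["wrist_force"]-f0; log.append((round(z,4),round(s["ee_pos"][2],4),f.round(1).tolist()))
    if f[2]>9: break
print(*log,sep="\n"); print(s["time"]); np.savez("st.npz",st=st,z=z,f0=f0)
E
```

```text
(0.113, np.float64(0.1132), [0.5, -0.0, -0.3])
(0.112, np.float64(0.1119), [-0.2, -0.1, 0.0])
(0.111, np.float64(0.1109), [0.4, -0.2, -0.2])
(0.11, np.float64(0.1099), [0.2, 0.1, -0.9])
(0.109, np.float64(0.1089), [-0.9, -0.2, 0.2])
(0.108, np.float64(0.1083), [-0.4, 0.1, 0.6])
(0.107, np.float64(0.1072), [-0.8, 0.0, 1.5])
(0.106, np.float64(0.1061), [-0.6, -0.2, 3.0])
(0.105, np.float64(0.1052), [-0.2, -1.3, 3.8])
(0.104, np.float64(0.1041), [0.4, -0.5, 4.1])
(0.103, np.float64(0.1032), [-0.7, -0.5, 4.2])
(0.102, np.float64(0.1026), [-1.5, -0.3, 6.8])
(0.101, np.float64(0.1025), [0.2, -1.5, 9.7])
20.7833
```

```bash
python3 - <<'E'
from h import *
d=np.load("st.npz"); st=d["st"]; z=float(d["z"]); f0=d["f0"]
def go(s,vel):
    robot.movel(st-s*u+[0,0,z],vel); q=sense(); f=q["wrist_force"]-f0
    print(round(s,4),"act",round(float((st-q["ee_pos"])@u),4),"Fu",round(float(f@u),1),"Fv",round(float(f@v),1),"Fz",round(float(f[2]),1)); return f@u,f[2]
go(0.010,0.02); go(0.02,0.03)
for s in(0.06,0.10,0.135): go(s,0.06)
s=0.135
while s<0.175:
    s+=0.002
    if go(s,0.02)[0]>9: break
np.savez("end.npz",s=s); print(sense()["time"])
E
```

```text
0.01 act 0.0088 Fu 0.2 Fv -0.5 Fz 9.4
0.02 act 0.0192 Fu -0.9 Fv -1.0 Fz 10.1
0.06 act 0.0593 Fu -0.9 Fv -0.9 Fz 10.8
0.1 act 0.0992 Fu 0.1 Fv -1.0 Fz 12.2
0.135 act 0.1341 Fu -0.9 Fv -1.8 Fz 12.8
0.137 act 0.1357 Fu -0.3 Fv -0.9 Fz 13.3
0.139 act 0.1376 Fu -0.6 Fv -1.8 Fz 11.5
0.141 act 0.1396 Fu 0.5 Fv -0.8 Fz 13.0
0.143 act 0.1415 Fu -0.5 Fv -1.3 Fz 12.3
0.145 act 0.1435 Fu 0.7 Fv -1.8 Fz 11.9
0.147 act 0.1455 Fu -0.1 Fv -0.2 Fz 12.2
0.149 act 0.1475 Fu -0.3 Fv -1.2 Fz 12.5
0.151 act 0.1495 Fu 1.1 Fv -1.4 Fz 12.4
0.153 act 0.151 Fu 1.2 Fv -0.6 Fz 11.5
0.155 act 0.1518 Fu 3.8 Fv -1.0 Fz 8.8
0.157 act 0.1534 Fu 4.6 Fv -0.5 Fz 7.8
0.159 act 0.1552 Fu 4.8 Fv -1.3 Fz 7.0
0.161 act 0.1572 Fu 4.8 Fv -1.1 Fz 6.9
0.163 act 0.1584 Fu 6.3 Fv -0.2 Fz 5.2
0.165 act 0.1588 Fu 9.2 Fv -1.5 Fz 2.7
28.0333
```

```bash
python3 - <<'E'
from h import *
d=np.load("st.npz"); st=d["st"]; z=float(d["z"]); s=float(np.load("end.npz")["s"])
for k in (0.003,0.007): robot.movel(st-(s-0.001)*u+[0,0,z+k],0.03); print(sense()["wrist_force"])
robot.movel(st-(s-0.006)*u+[0,0,z+0.010],0.03)
robot.movel(st-(s-0.006)*u+[0,0,0.18],0.15)
robot.move_ptp(st-0.14*u-0.05*v-0.03*u+[0,0,0.30],o); robot.dwell(0.2)
c=capture("wrist"); np.savez("w3.npz",**c); cv2.imwrite("pics/w3.png",c["img"][...,::-1]); print(sense()["time"],sense()["wrist_force"])
E
```

```text
[ 7.37959965 -1.02563581  4.445275  ]
[ 9.21731538 -0.58342816  0.05911265]
30.3583 [ 0.62170824 -0.09702022 -1.05880342]
```

View pics/w3.png

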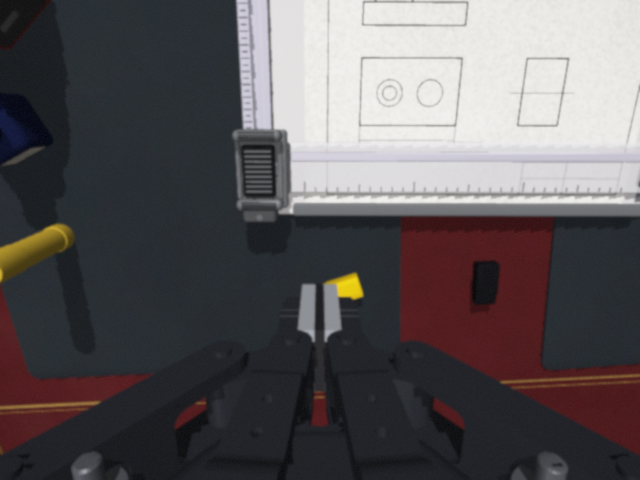

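The handle (rows 130–210) stands against the stop block at (261,215). Next I'll check the key height and the handle position by depth.

```bash
python3 - <<'E'
from h import *
C=dict(np.load("w3.npz"));B=dict(np.load("w1.npz"))
def med(c,x,y,r=4): return np.median([deproj(c,a,b)[2] for a in range(x-r,x+r) for b in range(y-r,y+r)])
print("key now",med(C,261,172),"key before",med(B,247,121))
print("lugs now",med(C,261,135,2),med(C,261,205,2),"before",med(B,249,85,2),med(B,249,156,2))
for y in range(196,228,2): print(y,deproj(C,261,y).round(4))
print("travel",(plane(B,247,121,.036)-plane(C,261,171.5,.036))@u)
E
```

```text
key now 0.035993486515337264 key before 0.03646377663316139
lugs now 0.04039031388540279 0.040346239525288013 before 0.04044857893808765 0.03965748210882822
196 [0.4609 0.1543 0.0353]
198 [0.4579 0.1555 0.0293]
200 [0.4574 0.1546 0.0355]
202 [0.4565 0.1542 0.0397]
204 [0.4548 0.1544 0.0396]
206 [0.4532 0.1545 0.0403]
208 [0.4519 0.1544 0.042 ]
210 [0.4496 0.155  0.0398]
212 [0.445  0.1572 0.0278]
214 [0.4431 0.1575 0.0273]
216 [0.4414 0.1576 0.028 ]
218 [0.4396 0.1579 0.0278]
220 [0.4375 0.1582 0.0271]
222 [ 4.285e-01  1.632e-01 -3.000e-04]
224 [ 4.264e-01  1.635e-01 -4.000e-04]
226 [ 4.245e-01  1.637e-01 -3.000e-04]
travel 0.15173066006729657
```

```bash
python3 - <<'E'
from h import *
C=dict(np.load("w3.npz"));B=dict(np.load("w1.npz"));A=dict(np.load("w0.npz"))
for c,x,ys in((B,256,range(308,334,2)),(A,87,range(232,258,2))):
    print([(y,round(float(deproj(c,x,y)@u),4),round(float(deproj(c,x,y)[2]),4)) for y in ys])
print("key u from now/before",plane(C,261,171.5,.036)@u,plane(B,247,121,.036)@u)
print("handle end", [round(float(deproj(C,261,y)@u),4) for y in (208,210,211,212,220,221)])
i=np.vstack([cv2.resize(C["img"][120:230,220:310],None,fx=5,fy=5,interpolation=2)]);cv2.imwrite("pics/c3.png",i[...,::-1])
E
```

```text
[(308, 0.434, 0.0036), (310, 0.4342, 0.0083), (312, 0.4347, 0.0134), (314, 0.4345, 0.0171), (316, 0.435, 0.0222), (318, 0.4335, 0.0235), (320, 0.4328, 0.0262), (322, 0.4311, 0.0271), (324, 0.4291, 0.0273), (326, 0.4261, 0.026), (328, 0.4257, 0.029), (330, 0.4063, -0.0), (332, 0.4041, 0.0004)]
[(232, 0.4377, 0.0031), (234, 0.4358, 0.0036), (236, 0.4347, 0.0065), (238, 0.4343, 0.0116), (240, 0.4345, 0.0185), (242, 0.4342, 0.0236), (244, 0.433, 0.026), (246, 0.4313, 0.0267), (248, 0.4291, 0.0259), (250, 0.428, 0.0283), (252, 0.4262, 0.0288), (254, 0.4235, 0.0267), (256, 0.4119, 0.0005)]
key u from now/before 0.46853735567143345 0.62026801573873
handle end [0.4385, 0.4362, 0.4316, 0.4314, 0.4239, 0.4229]
```

View pics/c3.png

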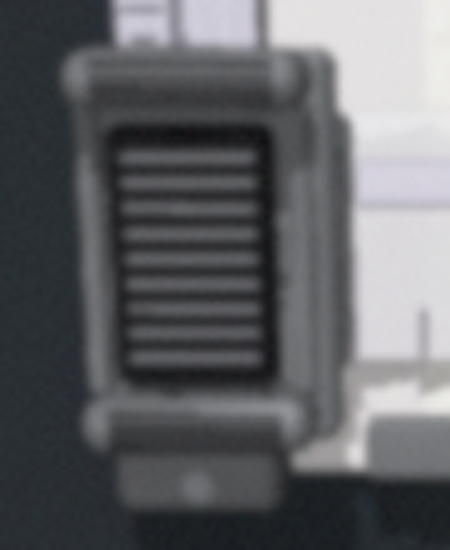

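The handle end and the stop face both measure 0.4345 m along board x, and the key is up at 36 mm, so the rule is locked at the bottom stop.

```bash
python3 -c "
from h import *
print(robot.hand_in())"
```

```text
the job is handed in; nothing more can be done
None
```

The job is handed in: the eraser lies on the desk clear of the board's right-hand edge, and the rule is locked at the bottom stop with its key up. The hand-in call returned no verdict.

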